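Swap the open tool trays

TASK

Only one tray of the green tray unit may be out at a time: with a fingertip push the yellow-lipped tray, which was left open, fully shut, then hook a fingertip behind the lip of the red tray and draw it out to its stop, smoothly, so that the brass bushings in it stay standing. Leave the white tray shut and everything else on the bench where it is; nothing is to be gripped or lifted.

Things in the scene. Friction and masses are not known exactly. Their poses are not given: they have to be found in the camera images.
- chest: low green tray unit fixed to the bench, 200 deep, 356 wide, 68 mm high (stock fixed on its top, at least 140 mm behind its front, reaches 114 mm above the table); three sliding trays side by side, 115 mm apart, in any order. Origin: middle of its front face at table height; x points to its back. Shut trays still stick out 50 mm in front of it
- tray_red_lip (a point): middle of the top edge of the red tray's red front lip, 50 mm above the table; x points into the tray unit (push shut; drawing out moves it along -x), y along the lip, z up. All trays alike: upright lip 96 mm wide (y), 8 mm thick (x; the point is mid-thickness), from 10 to 50 mm above the table
- tray_yellow_lip (a point): middle of the top edge of the yellow tray's yellow front lip, 50 mm above the table; x points into the tray unit (push shut; drawing out moves it along -x), y along the lip, z up; the tray holds fixed gauge pins
- tray_white_lip (a point): middle of the top edge of the white tray's white front lip, 50 mm above the table; x points into the tray unit (push shut; drawing out moves it along -x), y along the lip, z up. On every tray, right behind the lip: open finger pocket 42 mm long (x), 90 mm wide, floor 14 mm above the table, ended by a cross wall 32 mm above the table
- tray_red (a joint): how far the red tray is drawn out, m: 0 shut, 0.13 at its stop; it starts shut. Trays slide with about 2.5 N of friction plus 15 N per m/s, and stay where left
- tray_yellow (a joint): how far the yellow tray is drawn out, m: 0 shut, 0.13 at its stop; it starts 0.07 to 0.11 out
- tray_white (a joint): how far the white tray is drawn out, m: 0 shut, 0.13 at its stop; it starts shut
- bushing_a: loose brass bushing, diameter 24 mm, 36 mm tall, 70 to 140 g, standing in the red tray behind the finger pocket's cross wall, at first hidden under the tray unit's top; origin at the centre of its underside
- bushing_b: loose brass bushing, diameter 24 mm, 36 mm tall, 70 to 140 g, standing in the red tray behind the finger pocket's cross wall, at first hidden under the tray unit's top; origin at the centre of its underside
- bushing_c: loose brass bushing, diameter 24 mm, 36 mm tall, 70 to 140 g, standing in the red tray behind the finger pocket's cross wall, at first hidden under the tray unit's top; origin at the centre of its underside
- mallet: bystander: mallet lying flat, yellow round head 40 mm thick, wooden handle, 260 mm long overall; origin on the table under the middle of the handle
- file: bystander: flat file with a wooden handle, lying, 260 mm long; origin on the table near its middle
- oil_bottle: bystander: amber oil bottle with red cap, upright, diameter 56 mm, 150 mm tall; origin at the centre of its underside
- arbor: bystander: black steel tool arbor, upright, foot diameter 84 mm, 190 mm tall; origin at the centre of its underside
- bit_tin: bystander: small black open tin of bits, 75 x 55 x 22 mm; origin at the centre of its underside
- collet: bystander: small steel collet standing on its narrow end, diameter 36 mm, 40 mm tall; origin at the centre of its underside

How it is judged:
On the way, in this order (a step that is already met when the one before it is completed fails the run):
1. the yellow tray is pushed shut (less than 8 mm out) while the red one is still shut (value of joint tray_yellow below 0.008 m and value of joint tray_red below 0.025 m), for 0.2 s.
2. the red tray is drawn out to its stop (at least 115 of 130 mm) (value of joint tray_red above 0.115 m), for 0.2 s.
At the end, for the whole second after the job is handed in: yellow tray less than 8 mm out, red tray at least 115 mm out and at rest, white tray less than 15 mm out, all three bushings standing upright (within 0.2 rad) in the red tray (value of joint tray_yellow below 0.008 m and value of joint tray_red above 0.115 m and value of joint tray_white below 0.015 m and velocity of joint tray_red between -0.01 and 0.01 m/s and angle between each of bushing_a, bushing_b, bushing_c's own z axis and vertical below 0.2 rad and horizontal distance between each of bushing_a, bushing_b, bushing_c and tray_red_lip below 0.24 m); the robot touches nothing.
It fails at once if the red or yellow tray is gripped: the fingers squeeze it with more than 30 N in the middle of its travel (20 to 110 mm out) ((contact force between the fingers and tray_red above 30 N and value of joint tray_red between 0.02 and 0.11 m) or (contact force between the fingers and tray_yellow above 30 N and value of joint tray_yellow between 0.02 and 0.11 m)).
It fails at once if the red and yellow trays are both more than 25 mm out (value of joint each of tray_red, tray_yellow above 0.025 m).
It fails at once if the white tray is drawn out more than 15 mm (value of joint tray_white above 0.015 m).
It fails at once if a bushing is tipped over (more than 0.5 rad) or lifted more than 15 mm off the tray (angle between any of bushing_a, bushing_b, bushing_c's own z axis and vertical above 0.5 rad or z of any of bushing_a, bushing_b, bushing_c in the frame of tray_red_lip above -0.021 m).
It fails at once if a bystander is shifted or lifted more than 30 mm (distance of any of mallet, file, oil_bottle, arbor, bit_tin, collet from where it was at the start of the episode above 0.03 m).
It also fails if it takes over 48 s, if anything falls off the work surface, if the arm or the gripper's body presses on something with over 40 N, if the wrist force passes 120 N, or if a joint passes its speed limit or range.

ROBOT

A 6-joint arm with a two-finger parallel gripper is mounted at the origin on the work surface. World frame = base frame: x ahead of the robot, y to its left, z up, the work surface at z = 0. Lengths are in m, angles in rad, forces in N, time in s.
With the tool pointing down it reaches from about 0.3 to 0.825 m from the base axis. Payload 5.4 kg.
Tool frame: the origin (TCP) lies midway between the tips of the shut fingers; the grasp point (between the pads) lies 19 mm behind it; z points along the fingers, y is the direction in which the jaws open and shut (so a half turn about z gives the same grasp; the last joint's range is limited). The gripper opens to 92 mm and grips with 3 to 60 N. Pads are 20 mm wide; open, the fingers measure 128 mm over their backs; the gripper's body (75 mm by 189 mm) begins 69 mm behind the grasp point.
Start: joints at [1.034, 0.158, 1.597, -0, 1.386, -0.21], TCP at [0.185, 0.545, 0.189] pointing down, gripper open.
Joint ranges: [-2.91, 2.91], [-0.94, 2.29], [0.18, 2.7], [-1.29, 4.43], [0.17, 2.64], [-3, 3]. Speed limits (rad/s): [2.57, 2.57, 3.14, 3.14, 3.14, 3.14].

INTERFACE

Orientations are given as a unit quaternion [w, x, y, z].
In Python, from workcell import state, read_camera, get_calibration, ticket gives the robot as it stands. The module is installed in compiled form; this text tells all that it offers.
- The arm moves only by the tool servo_tool, never from a script. Its argument "plan" is a list of rows, each a list of 3 entries, a list of its own where there are three numbers: the opening, from 0 (shut) to 1 (fully open), then the shift along the tool's x, y, z in mm, then the turn about the tool's z in rad. In form: [[gripper, [x, y, z], yaw], ...]. A call has 1 to 10 rows; each row is the pose to reach, as a shift and turn from the pose commanded when the call began, along the tool's axes at that moment; what a row does not reach only later rows make up. A row lasts 1/10 s, in which the tool goes at most 50 mm and 8.59 degrees, less where a joint would pass 70% of its speed; a pose out of reach is approached as far as the arm can. A call with a gripper value outside its range is refused whole. The fingers move at their own pace and stop on an object; "grip_force" is the grip in N (left out, the last holds). Time passes only in rows, so rows that repeat a pose let the fingers close. It gives the time, the measured TCP pose, the force and the opening at its end, in the units of the state.
- state(): the state, without advancing time (a new reading comes with each control period).
- read_camera(name): name is "side" or "top"; returns the picture (400x640x3 uint8, red, green, blue); there is no depth.
- get_calibration(name): a dict with "mtx" (3x3 intrinsics, pixels), "R" (3x3) and "t" (3): a world point X has camera coordinates R X + t. Camera axes: x right, y down, z forward; pixel columns grow to the right and rows downward; lengths in m; the calibration is good to about 2 mm. A picture is of the moment at which its call begins. get_calibration takes no time and is no camera call.
- ticket.job_done(): hands the job in, once; it reports no verdict.
The state is a dict: "clock": time; "joint_positions": joint angles; "joint_velocities": joint speeds; "joint_torque": joint torques, N m; "tcp_pos": TCP position; "tcp_rot": TCP orientation; "contact_force": force on the tool from outside, world axes, zero at the start; "wrist_torque": the same for the moment, N m; "gripper_width": finger opening in m.
Only numpy, scipy, OpenCV 4.12 (cv2) and the standard library are available. Lean on these libraries where they do the work, as an engineer would, in place of code of your own. Each camera call takes 0.05 s, during which the arm holds its last target.

## Working session

There is one attempt and no reset: what is moved stays moved. The work goes in short steps, Python scripts to look and compute and a tool call to move; the robot and the scene stay as the last step left them, time stands still between calls to the robot, and variables do not carry over. Pictures are saved under pics/ and viewed, and the job is handed in when it is done.

Besides the shell and the picture viewer there is one more tool, called after "Request:" as a command line: name --argument value ..., lists and objects as JSON in quotes. servo_tool: Moves the arm, as the interface text tells. Its arguments: {"type":"object","properties":{"plan":{"type":"array","items":{"type":"array"}},"grip_force":{"type":"number"}},"required":["plan"]}

```bash
mkdir -p pics; python3 - <<'E'
from workcell import *
import cv2
for n in("top","side"):
    im=read_camera(n); cv2.imwrite(f"pics/{n}0.png",im[:,:,::-1]); c=get_calibration(n); print(n,c)
s=state(); print(s)
E
```

```text
top {'mtx': array([[477.6171687 ,   0.        , 311.56558061],
       [  0.        , 477.6171687 , 201.22381186],
       [  0.        ,   0.        ,   1.        ]]), 'R': array([[-0.01026332, -0.99991833,  0.00761578],
       [-0.98407794,  0.00874865, -0.17752205],
       [ 0.17744092, -0.00931648, -0.98408735]]), 't': array([-0.02310584,  0.56776158,  1.56375444])}
side {'mtx': array([[475.27671288,   0.        , 324.28924157],
       [  0.        , 475.27671288, 197.04593922],
       [  0.        ,   0.        ,   1.        ]]), 'R': array([[ 0.79543145, -0.60596968, -0.00946348],
       [-0.4405682 , -0.56745206, -0.69562764],
       [ 0.41615919,  0.55749341, -0.71834019]]), 't': array([-0.43380081,  0.29675853,  1.05949021])}
{'clock': 0.1, 'joint_positions': array([ 1.03390014e+00,  1.58983243e-01,  1.59811396e+00, -5.50127979e-05,
        1.38619556e+00, -2.10094922e-01]), 'joint_velocities': array([-0.00066809, -0.00036976, -0.00401277,  0.00013368, -0.00095923,
        0.00209849]), 'joint_torque': array([-1.21005692e-04, -3.86506319e+01, -3.22959244e+01,  7.03479513e-02,
        3.40270938e-02, -2.75342057e-05]), 'tcp_pos': array([0.18429733, 0.54401476, 0.18831515]), 'tcp_rot': array([-2.84989579e-04,  1.62669411e-01,  9.86680262e-01, -8.01311955e-04]), 'contact_force': array([ 0.16397443, -0.73970795, -0.01906845]), 'wrist_torque': array([-0.00995487, -0.04654301,  0.03729588]), 'gripper_width': 0.0919950593250996}
```

View pics/top0.png

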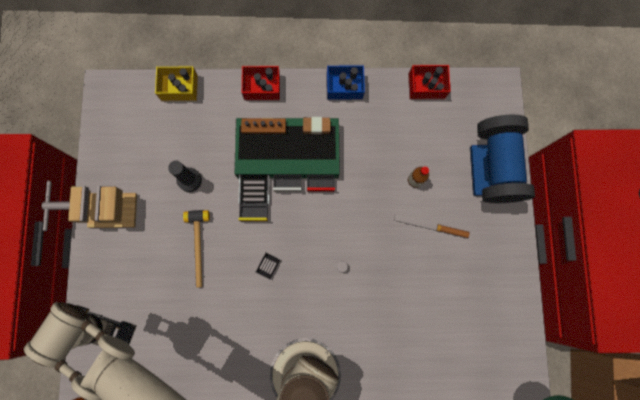

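View pics/side0.png

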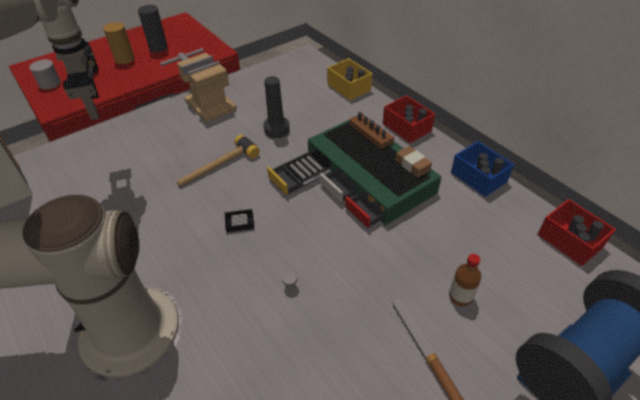

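```bash
cat > h.py <<'E'
from workcell import *
import cv2, numpy as np
def ray(n,uv,z):
    c=get_calibration(n);R=c["R"];t=c["t"];C=-R.T@t
    d=R.T@np.linalg.inv(c["mtx"])@np.array([uv[0],uv[1],1.]);return C+d*(z-C[2])/d[2]
def proj(n,X):
    c=get_calibration(n);p=c["mtx"]@(c["R"]@np.asarray(X)+c["t"]);return p[:2]/p[2]
def mask(im,name):
    h=cv2.cvtColor(im,cv2.COLOR_RGB2HSV);H,S,V=cv2.split(h)
    if name=="yellow":return ((H>20)&(H<35)&(S>130)&(V>80))
    if name=="red":return (((H<6)|(H>174))&(S>150)&(V>70))
    if name=="white":return ((S<40)&(V>155))
    if name=="green":return ((H>60)&(H<90)&(S>90)&(V>25))
E
cat > m.py <<'E'
from h import *
W={"top":{"yellow":(235,205,275,228),"red":(303,180,342,200),"white":(270,180,305,200),"green":(225,110,350,200)},
"side":{"yellow":(262,160,295,200),"red":(335,190,380,230),"white":(315,165,348,205)}}
for n in W:
    im=read_camera(n)
    x0,y0,x1,y1=(220,100,360,240) if n=="top" else (255,100,455,240)
    cv2.imwrite(f"pics/{n}c.png",cv2.resize(im[y0:y1,x0:x1,::-1],None,fx=4,fy=4,interpolation=cv2.INTER_CUBIC))
    for k,(a,b,c,d) in W[n].items():
        m=mask(im[b:d,a:c],k).astype(np.uint8)
        q=cv2.findContours(m,cv2.RETR_EXTERNAL,cv2.CHAIN_APPROX_NONE)[0]
        q=max(q,key=cv2.contourArea);r=cv2.minAreaRect(q);bx=cv2.boxPoints(r)+[a,b]
        print(n,k,cv2.contourArea(q),np.round(bx,1).tolist(),[np.round(ray(n,p,.068 if k=="green" else .05)[:2],3).tolist() for p in bx])
E
python3 m.py
```

```text
top yellow 80.5 [[239.0, 217.0], [267.0, 217.0], [267.0, 220.0], [239.0, 220.0]] [[0.516, 0.216], [0.515, 0.122], [0.505, 0.122], [0.506, 0.216]]
top red 79.0 [[307.0, 187.0], [334.0, 187.0], [334.0, 190.0], [307.0, 190.0]] [[0.617, -0.014], [0.616, -0.105], [0.606, -0.105], [0.607, -0.013]]
top white 15.5 [[273.0, 188.0], [300.0, 188.0], [300.0, 189.0], [273.0, 189.0]] [[0.614, 0.102], [0.614, 0.01], [0.61, 0.01], [0.611, 0.102]]
top green 1653.0 [[236.0, 119.0], [338.0, 119.0], [338.0, 176.0], [236.0, 176.0]] [[0.855, 0.229], [0.852, -0.123], [0.65, -0.119], [0.653, 0.226]]
side yellow 81.0 [[264.3, 170.3], [269.6, 165.6], [286.6, 184.6], [281.3, 189.3]] [[0.494, 0.212], [0.516, 0.22], [0.511, 0.125], [0.489, 0.119]]
side red 205.0 [[341.2, 201.1], [346.8, 195.1], [373.0, 219.7], [367.4, 225.7]] [[0.59, -0.016], [0.616, -0.008], [0.614, -0.117], [0.589, -0.123]]Traceback (most recent call last):
  File "m.py", line 11, in <module>
    q=max(q,key=cv2.contourArea);r=cv2.minAreaRect(q);bx=cv2.boxPoints(r)+[a,b]
ValueError: max() iterable argument is empty
```

View pics/topc.png

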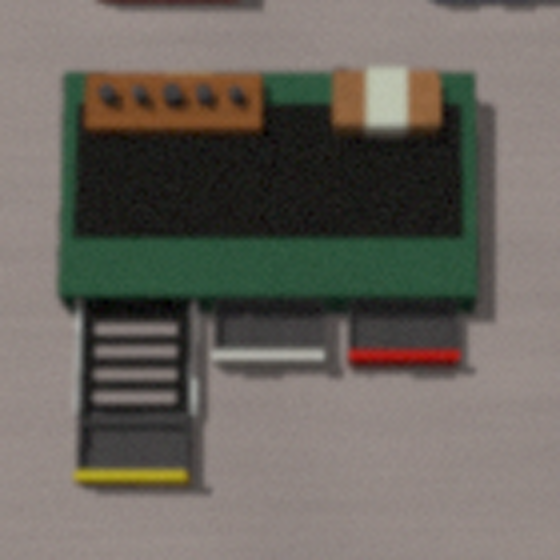

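View pics/sidec.png

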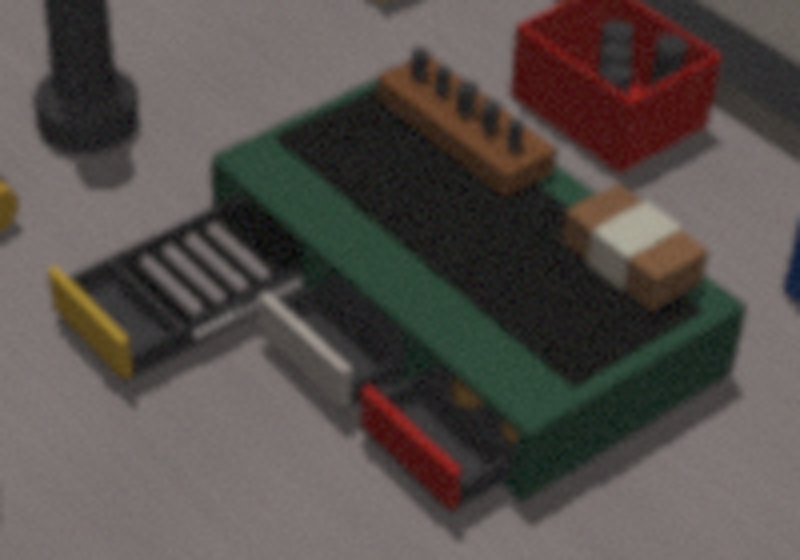

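```bash
python3 - <<'E'
from h import *
for n,p,z in [("tin",(268,265),.02),("tintop",(268,252),.022),("collet",(343,267),.04),("mallet",(197,210),.04),("arborfoot",(190,185),.01),("arbortop",(178,167),.19),("bottle",(420,177),.1)]: print(n,ray("top",p,z).round(3))
# subpixel centroids from 4x crop
for n,p in [("y",(220+132/4,100+470/4)),("yf",(220+132/4,100+480/4)),("r",(220+405/4,100+350/4)),("rf",(220+405/4,100+362/4))]: print(n,ray("top",p,.05).round(4))
for n,p in [("yL",(255+52/4,100+268/4)),("yR",(255+130/4,100+345/4)),("rL",(255+365/4,100+385/4)),("rR",(255+460/4,100+468/4))]: print(n,ray("side",p,.05).round(4))
E
```

```text
tin [0.356 0.12  0.02 ]
tintop [0.4   0.12  0.022]
collet [ 0.346 -0.131  0.04 ]
mallet [0.543 0.36  0.04 ]
arborfoot [0.636 0.394 0.01 ]
arbortop [0.655 0.388 0.19 ]
bottle [ 0.637 -0.388  0.1  ]
y [0.5139 0.1687 0.05  ]
yf [0.5054 0.1686 0.05  ]
r [ 0.6148 -0.062   0.05  ]
rf [ 0.6044 -0.0618  0.05  ]
yL [0.5095 0.2173 0.05  ]
yR [0.5094 0.1183 0.05  ]
rL [ 0.6123 -0.01    0.05  ]
rR [ 0.6135 -0.105   0.05  ]
```

Request:
servo_tool --plan '[[0,[0,0,-5],-0.1],[0,[0,0,-10],-0.2],[0,[0,0,-10],-0.316],[0,[0,0,-10],-0.316],[0,[0,0,-10],-0.316]]'

```text
clock: 0.7
tcp_pos: [0.1845, 0.5444, 0.1989]
tcp_rot: [-0.0, 0.007, 1.0, -0.0]
contact_force: [0.1, 0.2, -0.2]
gripper_width: 0.0542
```

Request:
servo_tool --plan '[[0,[-28,-37,0],0],[0,[-56,-74,0],0],[0,[-84,-112,0],0],[0,[-112,-149,0],0],[0,[-140,-186,0],0],[0,[-169,-223,0],0],[0,[-197,-260,0],0],[0,[-225,-298,0],0],[0,[-253,-335,0],0],[0,[-281,-372,0],0]]'

```text
clock: 1.7
tcp_pos: [0.4623, 0.1678, 0.1992]
tcp_rot: [0.0, 0.007, 1.0, 0.0]
contact_force: [0.6, -0.5, 0.7]
gripper_width: 0.0003
```

Request:
servo_tool --plan '[[0,[0,0,30],0],[0,[0,0,70],0],[0,[0,0,110],0],[0,[0,0,150],0],[0,[0,0,167],0],[0,[0,0,167],0]]'

```text
clock: 2.3
tcp_pos: [0.4584, 0.1691, 0.0291]
tcp_rot: [-0.003, 0.006, 1.0, -0.0]
contact_force: [-0.0, -0.2, 0.6]
gripper_width: 0.0002
```

Request:
servo_tool --plan '[[0,[-10,0,0],0],[0,[-20,0,0],0],[0,[-27,0,0],0],[0,[-30,0,0],0],[0,[-33,0,0],0],[0,[-36,0,0],0],[0,[-39,0,0],0],[0,[-42,0,0],0],[0,[-46,0,0],0],[0,[-50,0,0],0]]'

```text
clock: 3.3
tcp_pos: [0.5118, 0.169, 0.0322]
tcp_rot: [0.0, 0.005, 1.0, 0.0]
contact_force: [-0.4, -0.3, 0.4]
gripper_width: 0.0
```

```bash
python3 - <<'E'
from h import *
s=state();print(s["tcp_pos"],s["contact_force"])
im=read_camera("side");cv2.imwrite("pics/s1.png",cv2.resize(im[80:240,215:415,::-1],None,fx=3.7,fy=3.7,interpolation=cv2.INTER_CUBIC))
E
```

```text
[0.511838   0.16901495 0.03220567] [-0.36400795 -0.26372834  0.42364668]
```

View pics/s1.png

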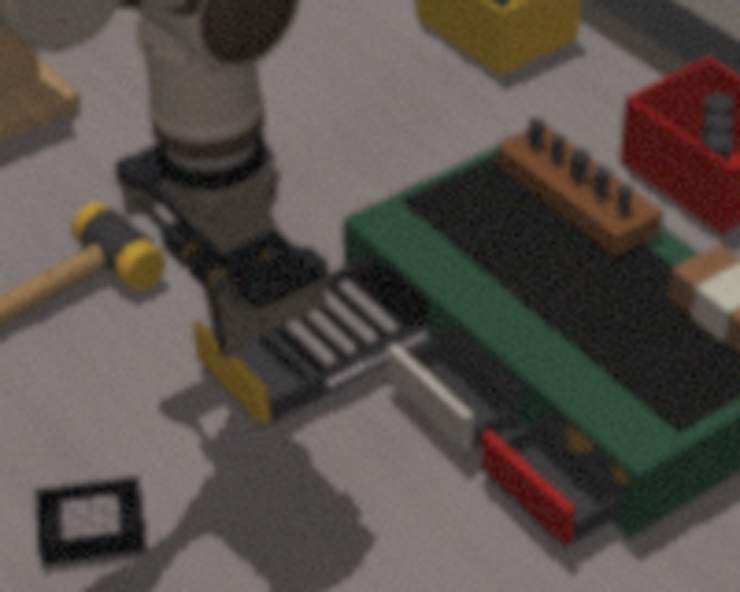

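```bash
python3 - <<'E'
from h import *
for z in (.03,.05,.1): print(z,proj("side",[.512,.169,z]),(proj("side",[.512,.169,z])-[215,80])*3.7, proj("top",[.512,.169,z]))
im=read_camera("top");cv2.imwrite("pics/t1.png",cv2.resize(im[100:240,200:360,::-1],None,fx=4,fy=4,interpolation=cv2.INTER_CUBIC))
im=read_camera("side");cv2.imwrite("pics/s1b.png",cv2.resize(im[140:210,240:320,::-1],None,fx=8,fy=8,interpolation=cv2.INTER_CUBIC))
E
```

```text
0.03 [278.63066031 180.94206935] [235.43344313 373.48565659] [253.57561373 218.89469937]
0.05 [278.07017946 175.79978719] [233.35966401 354.4592126 ] [252.9093346  218.05423526]
0.1 [276.61456753 162.44488426] [227.97389985 305.04607177] [251.16982879 215.85997143]
```

View pics/t1.png

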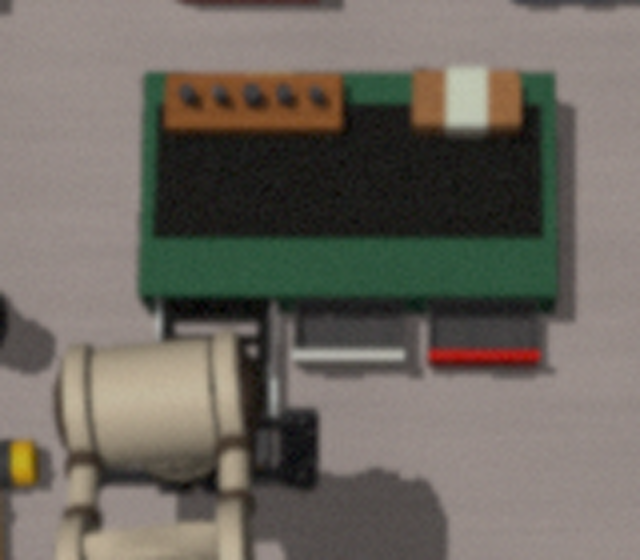

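View pics/s1b.png

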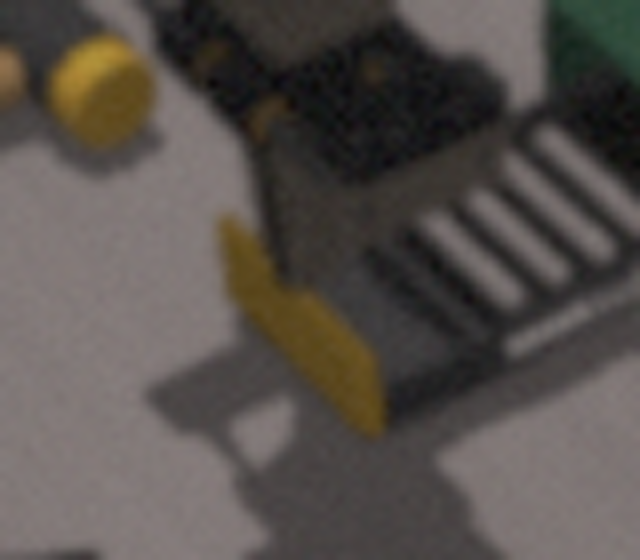

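Request:
servo_tool --plan '[[0,[-50,0,-15],0],[0,[-50,0,-30],0],[0,[-20,0,-30],0],[0,[10,0,-30],0],[0,[10,0,-30],0],[0,[10,0,-30],0]]'

```text
clock: 4.05
tcp_pos: [0.5015, 0.1692, 0.0623]
tcp_rot: [0.0, 0.005, 1.0, -0.0]
contact_force: [0.8, 0.0, 0.4]
gripper_width: 0.0003
```

```bash
python3 - <<'E'
from h import *
s=state();print(s["tcp_pos"],s["contact_force"],s["tcp_rot"])
im=read_camera("side");p=s["tcp_pos"]
for d in (0,.02):print(proj("side",p+[0,0,d]),(proj("side",p+[0,0,d])-[230,120])*7)
cv2.imwrite("pics/s2.png",cv2.resize(im[120:205,230:330,::-1],None,fx=7,fy=7,interpolation=cv2.INTER_CUBIC))
E
```

```text
[0.50147206 0.16916755 0.06227953] [0.79582996 0.0257135  0.41292869] [ 2.24353767e-04  5.30191621e-03  9.99985920e-01 -3.95854321e-06]
[274.51151152 174.1461866 ] [311.58058067 379.02330618]
[273.89381168 168.82059574] [307.25668173 341.74417019]
```

View pics/s2.png

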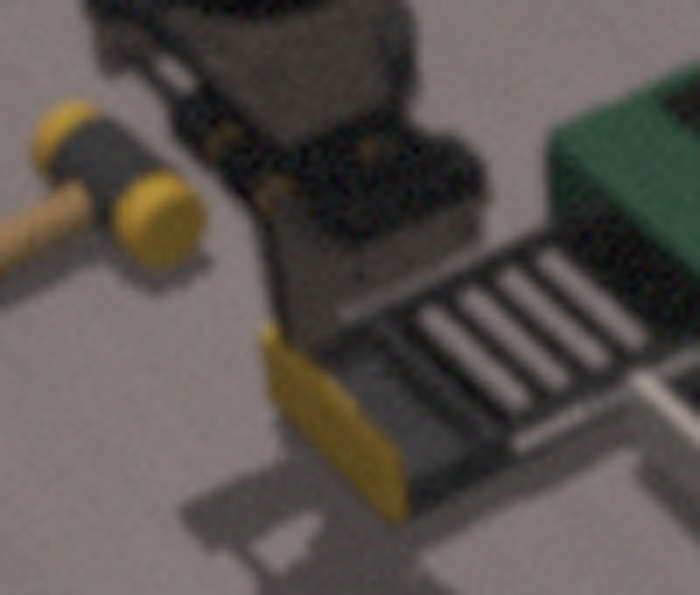

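Request:
servo_tool --plan '[[0,[0,0,-30],0],[0,[20,0,-40],0],[0,[50,0,-40],0],[0,[50,0,-40],0],[0,[50,0,-40],0]]'

```text
clock: 4.6
tcp_pos: [0.4527, 0.1697, 0.1026]
tcp_rot: [0.001, 0.005, 1.0, 0.0]
contact_force: [-0.1, -0.6, 0.1]
gripper_width: 0.0006
```

```bash
python3 - <<'E'
from h import *
s=state();print(s["tcp_pos"],s["contact_force"],s["tcp_rot"])
im=read_camera("side");p=s["tcp_pos"]
for d in (0,.02):print(proj("side",p+[0,0,d]),(proj("side",p+[0,0,d])-[220,110])*7)
cv2.imwrite("pics/s3.png",cv2.resize(im[110:195,220:330,::-1],None,fx=7,fy=7,interpolation=cv2.INTER_CUBIC))
E
```

```text
[0.45266584 0.16965031 0.10264653] [-0.07262566 -0.60926632  0.06146306] [8.37190098e-04 5.39447697e-03 9.99985098e-01 4.22681933e-05]
[257.79155969 170.69425032] [264.54091785 424.85975221]
[256.95820697 165.1209162 ] [258.70744876 385.84641337]
```

View pics/s3.png

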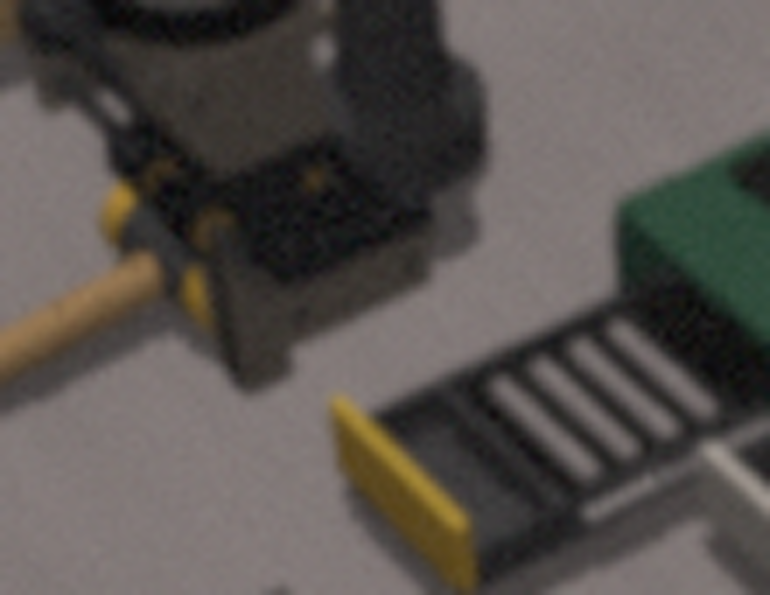

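Request:
servo_tool --plan '[[0,[0,0,35],0],[0,[0,0,70],0],[0,[0,0,80],0],[0,[0,0,85],0],[0,[0,0,90],0],[0,[0,0,90],0]]'

```text
clock: 5.25
tcp_pos: [0.4526, 0.1697, 0.0129]
tcp_rot: [0.001, 0.005, 1.0, 0.0]
contact_force: [-0.5, 0.2, -0.7]
gripper_width: 0.0006
```

```bash
python3 - <<'E'
from h import *
s=state();print(s["tcp_pos"],s["contact_force"],s["tcp_rot"])
im=read_camera("side");p=s["tcp_pos"]
for d in (0,.02):print(proj("side",p+[0,0,d]),(proj("side",p+[0,0,d])-[220,130])*7)
cv2.imwrite("pics/s4.png",cv2.resize(im[130:215,220:330,::-1],None,fx=7,fy=7,interpolation=cv2.INTER_CUBIC))
E
```

```text
[0.4526185  0.16971569 0.01294439] [-0.45775314  0.15741329 -0.66348891] [7.57793903e-04 5.40860444e-03 9.99985084e-01 6.08078137e-05]
[261.28154327 194.20790534] [288.97080287 449.45533737]
[260.52693803 189.16310892] [283.68856624 414.14176247]
```

View pics/s4.png

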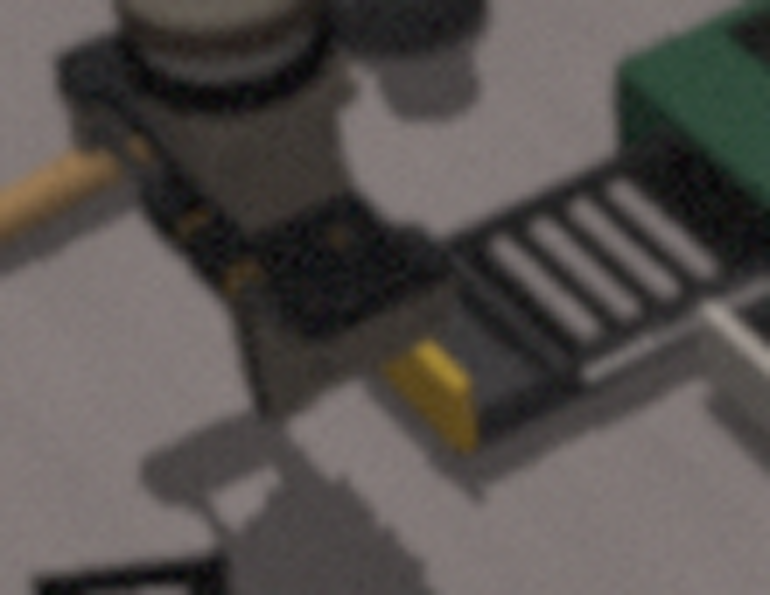

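Request:
servo_tool --plan '[[0,[0,0,-40],0],[0,[0,0,-80],0],[0,[0,0,-120],0],[0,[0,0,-160],0],[0,[0,0,-180],0],[0,[0,0,-180],0]]'

```text
clock: 5.9
tcp_pos: [0.4546, 0.17, 0.1971]
tcp_rot: [0.005, 0.005, 1.0, 0.001]
contact_force: [-0.5, 0.1, -0.4]
gripper_width: 0.0004
```

```bash
python3 - <<'E'
from h import *
s=state();print(s["tcp_pos"],s["contact_force"],s["tcp_rot"])
im=read_camera("side");p=s["tcp_pos"]
o=np.array([180,50])
for d in ([0,0,0],[0,0,.02],[0,0,.088],[.0375,-.0945,.088],[-.0375,-.0945,.088],[-.0375,.0945,.088]):print(d,(proj("side",p+d)-o)*5)
cv2.imwrite("pics/s5.png",cv2.resize(im[50:170,180:330,::-1],None,fx=5,fy=5,interpolation=cv2.INTER_CUBIC))
E
```

```text
[0.45455716 0.1700362  0.19714444] [-0.45741382  0.13148652 -0.43115445] [4.82150071e-03 5.32554978e-03 9.99974051e-01 5.37189304e-04]
[0, 0, 0] [371.19962675 464.08043502]
[0, 0, 0.02] [366.58333645 432.95784124]
[0, 0, 0.088] [350.01657378 321.26629006]
[0.0375, -0.0945, 0.088] [525.40156273 387.37543217]
[-0.0375, -0.0945, 0.088] [387.23170859 450.59383835]
[-0.0375, 0.0945, 0.088] [185.69356177 259.32681954]
```

View pics/s5.png

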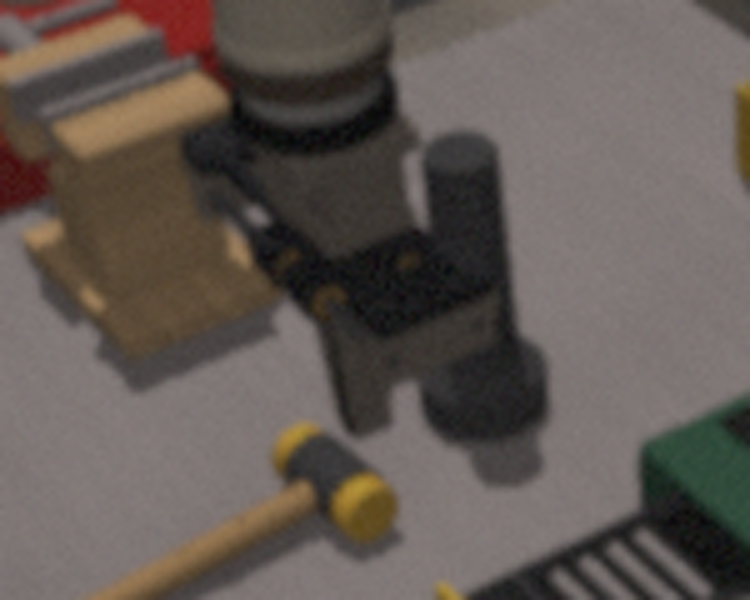

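Request:
servo_tool --plan '[[0,[0,0,45],0],[0,[0,0,90],0],[0,[0,0,135],0],[0,[0,0,175],0],[0,[0,0,185],0],[0,[0,0,187],0],[0,[0,0,189],0],[0,[0,0,189],0]]'

```text
clock: 6.75
tcp_pos: [0.4533, 0.1699, 0.005]
tcp_rot: [0.002, 0.005, 1.0, 0.0]
contact_force: [0.9, -0.4, -0.7]
gripper_width: 0.0005
```

Request:
servo_tool --plan '[[0,[0,0,1],0],[0,[0,0,2],0],[0,[0,0,3],0]]'

```text
clock: 7.05
tcp_pos: [0.4521, 0.1697, 0.0008]
tcp_rot: [0.001, 0.005, 1.0, 0.0]
contact_force: [0.5, 0.4, -0.7]
gripper_width: 0.0004
```

Request:
servo_tool --plan '[[0,[0,0,1],0],[0,[0,0,2],0],[0,[0,0,3],0]]'

```text
clock: 7.35
tcp_pos: [0.4515, 0.1696, -0.0029]
tcp_rot: [-0.0, 0.005, 1.0, -0.0]
contact_force: [-0.6, 0.8, -0.0]
gripper_width: 0.0006
```

Request:
servo_tool --plan '[[0,[0,0,2],0],[0,[0,0,4],0],[0,[0,0,6],0]]'

```text
clock: 7.65
tcp_pos: [0.4515, 0.1697, -0.009]
tcp_rot: [-0.0, 0.005, 1.0, -0.0]
contact_force: [-0.1, 0.7, -0.1]
gripper_width: 0.0006
```

```bash
python3 - <<'E'
from h import *
s=state();print(s["tcp_pos"],s["contact_force"],s["tcp_rot"])
im=read_camera("side")
cv2.imwrite("pics/s6.png",cv2.resize(im[130:215,220:330,::-1],None,fx=7,fy=7,interpolation=cv2.INTER_CUBIC))
im=read_camera("top")
cv2.imwrite("pics/t6.png",cv2.resize(im[180:300,180:340,::-1],None,fx=5,fy=5,interpolation=cv2.INTER_CUBIC))
E
```

```text
[ 0.4514846   0.16965151 -0.00903419] [-0.10254477  0.66053394 -0.09506854] [-8.92398764e-05  5.39759674e-03  9.99985429e-01 -5.22306456e-06]
```

View pics/s6.png

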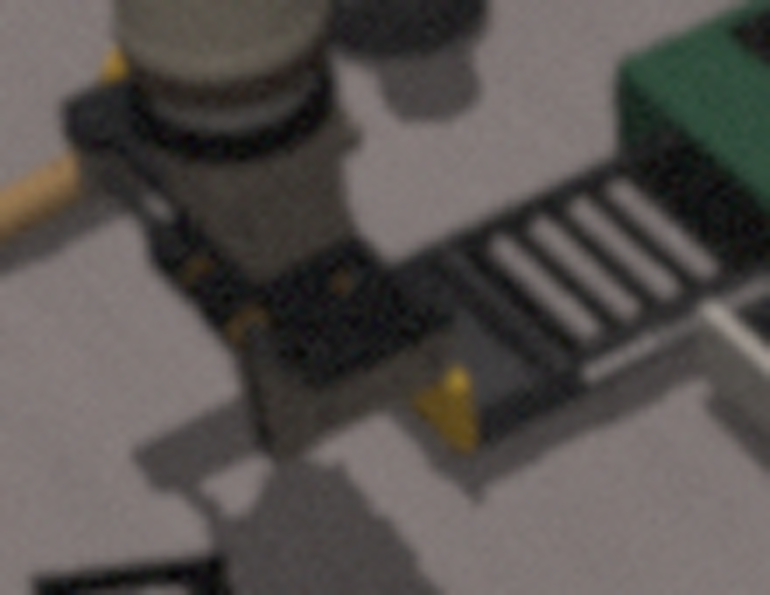

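View pics/t6.png

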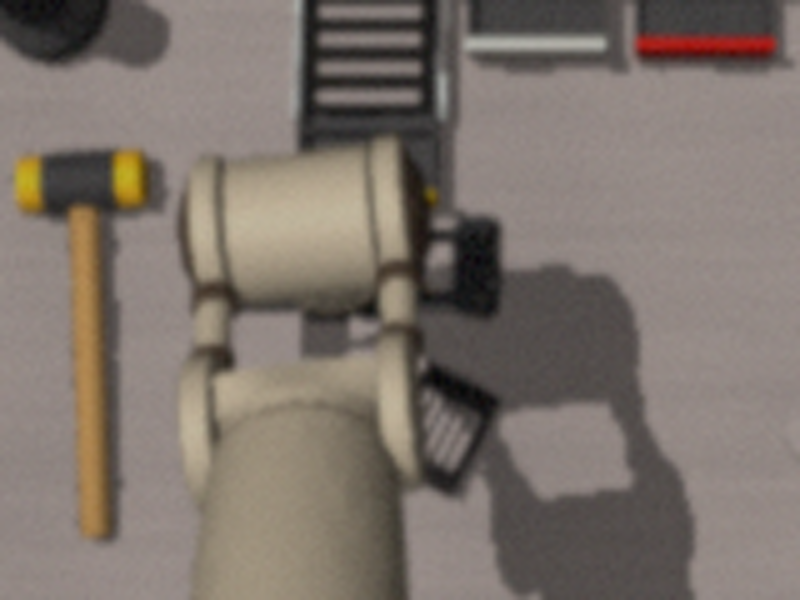

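Request:
servo_tool --plan '[[0,[0,0,1.5],0],[0,[0,0,3],0],[0,[0,0,3],0]]'

```text
clock: 8.05
tcp_pos: [0.4514, 0.1696, -0.012]
tcp_rot: [-0.0, 0.005, 1.0, -0.0]
contact_force: [-0.3, 0.2, 0.3]
gripper_width: 0.0005
```

Request:
servo_tool --plan '[[0,[0,0,1.5],0],[0,[0,0,3],0],[0,[0,0,3],0]]'

```text
clock: 8.35
tcp_pos: [0.4513, 0.1696, -0.015]
tcp_rot: [-0.0, 0.005, 1.0, -0.0]
contact_force: [-0.4, -0.6, -0.1]
gripper_width: 0.0005
```

Request:
servo_tool --plan '[[0,[0,0,1.5],0],[0,[0,0,3],0],[0,[0,0,3],0]]'

```text
clock: 8.65
tcp_pos: [0.4513, 0.1696, -0.018]
tcp_rot: [-0.0, 0.005, 1.0, -0.0]
contact_force: [-0.6, -0.4, -0.2]
gripper_width: 0.0005
```

Request:
servo_tool --plan '[[0,[0,0,1.5],0],[0,[0,0,3],0],[0,[0,0,3],0]]'

```text
clock: 8.95
tcp_pos: [0.4513, 0.1696, -0.021]
tcp_rot: [-0.0, 0.005, 1.0, -0.0]
contact_force: [0.6, 0.0, -0.1]
gripper_width: 0.0005
```

Request:
servo_tool --plan '[[0,[0,0,1.5],0],[0,[0,0,3],0],[0,[0,0,3],0]]'

```text
clock: 9.25
tcp_pos: [0.4513, 0.1696, -0.024]
tcp_rot: [-0.0, 0.005, 1.0, -0.0]
contact_force: [-0.8, 0.5, -0.1]
gripper_width: 0.0004
```

Request:
servo_tool --plan '[[0,[0,0,1.5],0],[0,[0,0,3],0],[0,[0,0,3],0]]'

```text
clock: 9.55
tcp_pos: [0.4518, 0.1697, -0.0251]
tcp_rot: [-0.0, 0.005, 1.0, -0.0]
contact_force: [-6.8, -1.1, 18.2]
gripper_width: 0.0003
```

Request:
servo_tool --plan '[[0,[0,0,-10],0],[0,[0,0,-30],0],[0,[-15,0,-32],0],[0,[-30,0,-32],0],[0,[-33,0,-32],0],[0,[-36,0,-32],0],[0,[-39,0,-32],0],[0,[-42,0,-32],0]]'

```text
clock: 10.35
tcp_pos: [0.493, 0.1692, 0.0049]
tcp_rot: [-0.0, 0.005, 1.0, -0.0]
contact_force: [-0.2, 0.0, -0.6]
gripper_width: 0.0006
```

Request:
servo_tool --plan '[[0,[-3,0,0],0],[0,[-6,0,0],0],[0,[-9,0,0],0],[0,[-12,0,0],0]]'

```text
clock: 10.75
tcp_pos: [0.5051, 0.1691, 0.005]
tcp_rot: [-0.001, 0.005, 1.0, -0.0]
contact_force: [-3.3, 0.3, 1.5]
gripper_width: 0.0007
```

Request:
servo_tool --plan '[[0,[-5,0,0],0],[0,[-12,0,0],0],[0,[-20,0,0],0],[0,[-28,0,0],0],[0,[-36,0,0],0],[0,[-44,0,0],0],[0,[-52,0,0],0],[0,[-60,0,0],0],[0,[-68,0,0],0],[0,[-76,0,0],0]]'

```text
clock: 11.75
tcp_pos: [0.5819, 0.1683, 0.0049]
tcp_rot: [-0.0, 0.005, 1.0, 0.0]
contact_force: [-3.7, 2.6, -1.7]
gripper_width: 0.0003
```

Request:
servo_tool --plan '[[0,[-3,0,0],0],[0,[-6,0,0],0],[0,[-9,0,0],0],[0,[-11,0,0],0]]'

```text
clock: 12.15
tcp_pos: [0.5929, 0.168, 0.0053]
tcp_rot: [0.0, 0.005, 1.0, -0.0]
contact_force: [-3.1, 1.1, -1.6]
gripper_width: 0.0003
```

Request:
servo_tool --plan '[[0,[-1,0,0],0],[0,[-2,0,0],0],[0,[-3,0,0],0],[0,[-3,0,0],0]]'

```text
clock: 12.55
tcp_pos: [0.5958, 0.1679, 0.0053]
tcp_rot: [0.0, 0.005, 1.0, -0.0]
contact_force: [-3.1, 0.3, -1.3]
gripper_width: 0.0004
```

Request:
servo_tool --plan '[[0,[-1,0,0],0],[0,[-2,0,0],0],[0,[-2,0,0],0],[0,[-2,0,0],0]]'

```text
clock: 12.95
tcp_pos: [0.5979, 0.1679, 0.0053]
tcp_rot: [0.0, 0.005, 1.0, -0.0]
contact_force: [-1.8, -1.0, -0.8]
gripper_width: 0.0007
```

Request:
servo_tool --plan '[[0,[-1,0,0],0],[0,[-2,0,0],0],[0,[-2,0,0],0]]'

```text
clock: 13.25
tcp_pos: [0.5998, 0.1679, 0.0053]
tcp_rot: [0.0, 0.005, 1.0, -0.0]
contact_force: [-2.0, -1.7, -0.9]
gripper_width: 0.0003
```

Request:
servo_tool --plan '[[0,[-1,0,0],0],[0,[-2,0,0],0],[0,[-2,0,0],0]]'

```text
clock: 13.55
tcp_pos: [0.6001, 0.1679, 0.0053]
tcp_rot: [-0.002, 0.005, 1.0, -0.0]
contact_force: [-8.5, -1.3, 5.7]
gripper_width: 0.0007
```

```bash
python3 - <<'E'
from h import *
s=state();print(s["tcp_pos"],s["contact_force"])
im=read_camera("side")
cv2.imwrite("pics/s7.png",cv2.resize(im[110:230,255:405,::-1],None,fx=5,fy=5,interpolation=cv2.INTER_CUBIC))
E
```

```text
[0.60014759 0.16794019 0.00530477] [-8.52315263 -1.31562624  5.71533877]
```

View pics/s7.png

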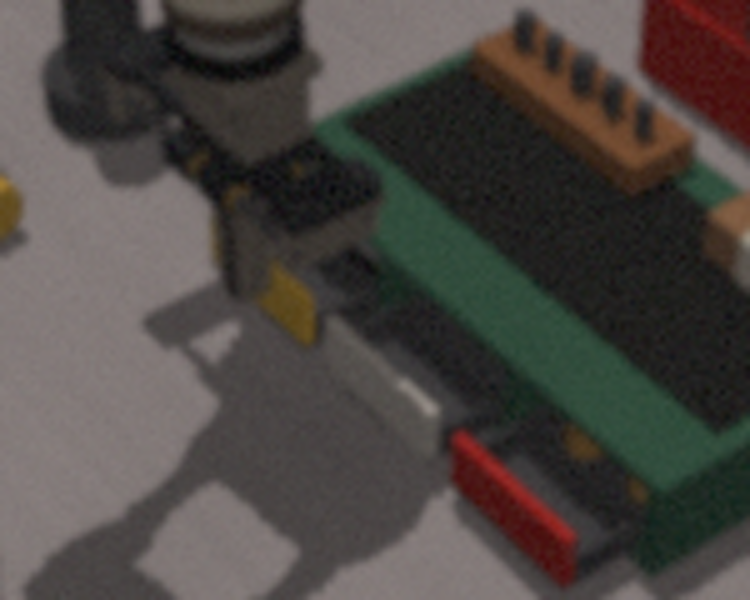

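Request:
servo_tool --plan '[[0,[6,0,0],0],[0,[15,0,-10],0],[0,[15,0,-45],0],[0,[15,-5,-80],0],[0,[5,-50,-80],0],[0,[-8,-95,-80],0],[0,[-20,-140,-80],0],[0,[-30,-185,-80],0],[0,[-36,-229,-80],0],[0,[-36,-229,-80],0]]'

```text
clock: 14.6
tcp_pos: [0.6368, -0.0671, 0.0861]
tcp_rot: [0.002, 0.008, 1.0, -0.001]
contact_force: [-0.1, 0.0, -0.3]
gripper_width: 0.0004
```

```bash
python3 - <<'E'
from h import *
s=state();print(s["tcp_pos"],s["contact_force"])
im=read_camera("side")
cv2.imwrite("pics/s8.png",cv2.resize(im[110:240,275:425,::-1],None,fx=4.5,fy=4.5,interpolation=cv2.INTER_CUBIC))
E
```

```text
[ 0.63680464 -0.06707251  0.08607702] [-0.14303138  0.00341662 -0.29864167]
```

View pics/s8.png

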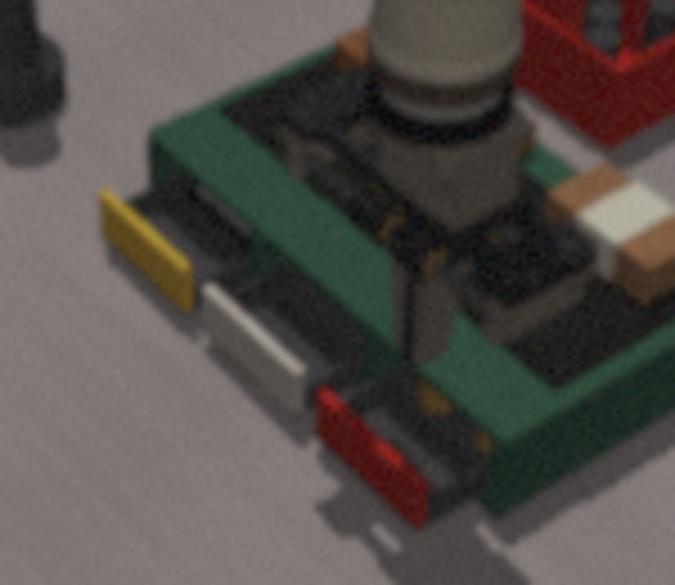

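Request:
servo_tool --plan '[[0,[0,0,0],0],[0,[0,0,0],0]]'

```text
clock: 14.85
tcp_pos: [0.6352, -0.0599, 0.0853]
tcp_rot: [0.0, 0.005, 1.0, 0.0]
contact_force: [-0.9, 0.8, 0.7]
gripper_width: 0.0007
```

Request:
servo_tool --plan '[[0,[0,0,15],0],[0,[0,0,30],0],[0,[0,0,40],0],[0,[0,0,45],0],[0,[0,0,50],0],[0,[0,0,50],0]]'

```text
clock: 15.45
tcp_pos: [0.6347, -0.0612, 0.0344]
tcp_rot: [-0.001, 0.005, 1.0, 0.0]
contact_force: [0.7, -0.2, 0.1]
gripper_width: 0.0007
```

Request:
servo_tool --plan '[[0,[0,0,5],0],[0,[0,0,10],0],[0,[0,0,12],0]]'

```text
clock: 15.75
tcp_pos: [0.6348, -0.0613, 0.0227]
tcp_rot: [-0.0, 0.005, 1.0, 0.0]
contact_force: [0.0, 0.2, 0.1]
gripper_width: 0.0002
```

Request:
servo_tool --plan '[[0,[0,0,5],0],[0,[0,0,10],0],[0,[0,0,15],0],[0,[0,0,19],0],[0,[0,0,19],0]]'

```text
clock: 16.25
tcp_pos: [0.6345, -0.0612, 0.0033]
tcp_rot: [-0.001, 0.005, 1.0, 0.0]
contact_force: [-0.6, -0.6, 0.2]
gripper_width: 0.0006
```

```bash
python3 - <<'E'
from h import *
s=state();print(s["tcp_pos"],s["contact_force"])
im=read_camera("side")
cv2.imwrite("pics/s9.png",cv2.resize(im[110:240,275:425,::-1],None,fx=4.5,fy=4.5,interpolation=cv2.INTER_CUBIC))
E
```

```text
[ 0.63445408 -0.06117766  0.00327425] [-0.61681417 -0.59597425  0.16105073]
```

View pics/s9.png

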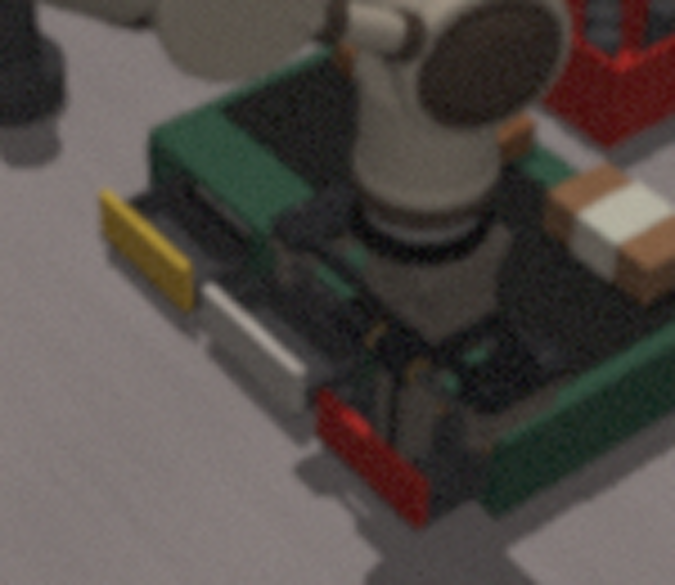

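Request:
servo_tool --plan '[[0,[2,0,0],0],[0,[4,0,0],0],[0,[6,0,0],0],[0,[8,0,0],0],[0,[9,0,0],0],[0,[10,0,0],0],[0,[11,0,0],0],[0,[13,0,0],0],[0,[15,0,0],0],[0,[17,0,0],0]]'

```text
clock: 17.3
tcp_pos: [0.6182, -0.0612, 0.0044]
tcp_rot: [0.0, 0.005, 1.0, -0.0]
contact_force: [3.1, 0.8, -1.9]
gripper_width: 0.0005
```

Contact at +3 N; drawing continues steadily.

Request:
servo_tool --plan '[[0,[2,0,0],0],[0,[5,0,0],0],[0,[8,0,0],0],[0,[11,0,0],0],[0,[14,0,0],0],[0,[17,0,0],0],[0,[20,0,0],0],[0,[23,0,0],0],[0,[26,0,0],0],[0,[29,0,0],0]]'

```text
clock: 18.3
tcp_pos: [0.589, -0.0609, 0.0043]
tcp_rot: [0.0, 0.005, 1.0, -0.0]
contact_force: [2.7, 0.7, 0.7]
gripper_width: 0.0005
```

Request:
servo_tool --plan '[[0,[3,0,0],0],[0,[6,0,0],0],[0,[9,0,0],0],[0,[12,0,0],0],[0,[15,0,0],0],[0,[18,0,0],0],[0,[21,0,0],0],[0,[24,0,0],0],[0,[27,0,0],0],[0,[30,0,0],0]]'

```text
clock: 19.3
tcp_pos: [0.559, -0.0606, 0.0043]
tcp_rot: [0.0, 0.005, 1.0, -0.0]
contact_force: [2.8, -0.3, 2.9]
gripper_width: 0.0004
```

```bash
python3 - <<'E'
from h import *
s=state();print(s["tcp_pos"],s["contact_force"])
im=read_camera("side")
cv2.imwrite("pics/s10.png",cv2.resize(im[110:240,275:425,::-1],None,fx=4.5,fy=4.5,interpolation=cv2.INTER_CUBIC))
E
```

```text
[ 0.5589677  -0.0606054   0.00433772] [ 2.82293852 -0.31126349  2.91304754]
```

View pics/s10.png

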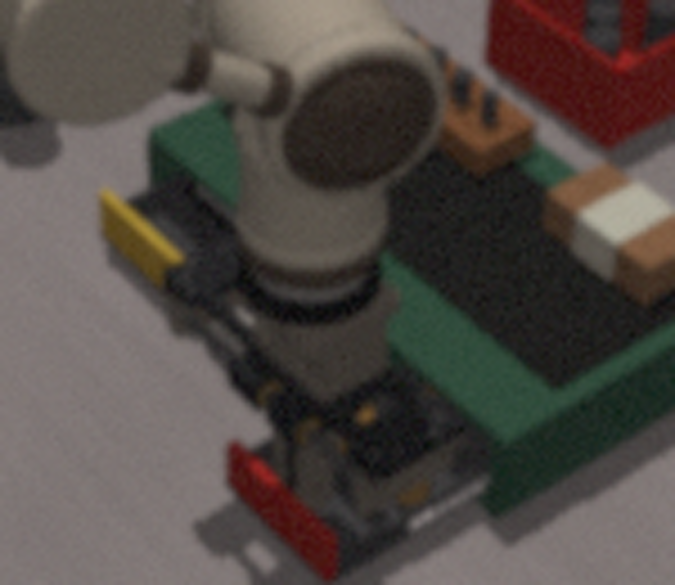

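Request:
servo_tool --plan '[[0,[3,0,0],0],[0,[6,0,0],0],[0,[9,0,0],0],[0,[12,0,0],0],[0,[15,0,0],0],[0,[18,0,0],0],[0,[21,0,0],0],[0,[24,0,0],0],[0,[27,0,0],0],[0,[30,0,0],0]]'

```text
clock: 20.35
tcp_pos: [0.5287, -0.0602, 0.0041]
tcp_rot: [-0.0, 0.005, 1.0, -0.0]
contact_force: [2.1, -0.6, -0.9]
gripper_width: 0.0006
```

Request:
servo_tool --plan '[[0,[3,0,0],0],[0,[6,0,0],0],[0,[9,0,0],0],[0,[12,0,0],0],[0,[15,0,0],0],[0,[17.5,0,0],0],[0,[20,0,0],0],[0,[22,0,0],0],[0,[24,0,0],0],[0,[25,0,0],0]]'

```text
clock: 21.35
tcp_pos: [0.5038, -0.0599, 0.0042]
tcp_rot: [-0.0, 0.005, 1.0, 0.0]
contact_force: [3.5, -0.6, -2.7]
gripper_width: 0.0002
```

Request:
servo_tool --plan '[[0,[1,0,0],0],[0,[2,0,0],0],[0,[3,0,0],0],[0,[4,0,0],0],[0,[4,0,0],0]]'

```text
clock: 21.85
tcp_pos: [0.4998, -0.0598, 0.0042]
tcp_rot: [-0.0, 0.005, 1.0, 0.0]
contact_force: [0.6, -0.9, -1.8]
gripper_width: 0.0003
```

Request:
servo_tool --plan '[[0,[0.7,0,0],0],[0,[1.4,0,0],0],[0,[2,0,0],0],[0,[2,0,0],0]]'

```text
clock: 22.25
tcp_pos: [0.4979, -0.0598, 0.0042]
tcp_rot: [-0.0, 0.005, 1.0, 0.0]
contact_force: [1.4, -0.5, -0.8]
gripper_width: 0.0004
```

Request:
servo_tool --plan '[[0,[0.7,0,0],0],[0,[1.4,0,0],0],[0,[2,0,0],0],[0,[2,0,0],0]]'

```text
clock: 22.65
tcp_pos: [0.4961, -0.0598, 0.0042]
tcp_rot: [0.0, 0.005, 1.0, 0.0]
contact_force: [2.8, -0.8, -2.4]
gripper_width: 0.0005
```

Request:
servo_tool --plan '[[0,[0.7,0,0],0],[0,[1.4,0,0],0],[0,[1.8,0,0],0]]'

```text
clock: 22.95
tcp_pos: [0.4962, -0.0599, 0.0044]
tcp_rot: [0.002, 0.006, 1.0, -0.0]
contact_force: [9.7, 1.7, -7.6]
gripper_width: 0.0005
```

Request:
servo_tool --plan '[[0,[-3,0,0],0],[0,[-8,0,0],0],[0,[-10,0,-5],0],[0,[-10,0,-20],0],[0,[-10,0,-40],0],[0,[-10,0,-70],0],[0,[-10,0,-105],0],[0,[-10,0,-140],0],[0,[-10,0,-160],0],[0,[-10,0,-160],0]]'

```text
clock: 23.95
tcp_pos: [0.5064, -0.0607, 0.168]
tcp_rot: [0.003, 0.005, 1.0, -0.001]
contact_force: [0.3, 0.5, 0.2]
gripper_width: 0.0003
```

```bash
python3 - <<'E'
from h import *
s=state();print(s["tcp_pos"],s["contact_force"])
im=read_camera("side")
cv2.imwrite("pics/s11.png",cv2.resize(im[110:260,245:425,::-1],None,fx=4,fy=4,interpolation=cv2.INTER_CUBIC))
im=read_camera("top")
cv2.imwrite("pics/t11.png",cv2.resize(im[100:290,170:370,::-1],None,fx=3.1,fy=3.1,interpolation=cv2.INTER_CUBIC))
E
```

```text
[ 0.50641451 -0.06073612  0.16796492] [0.34463224 0.46939031 0.15422478]
```

View pics/s11.png

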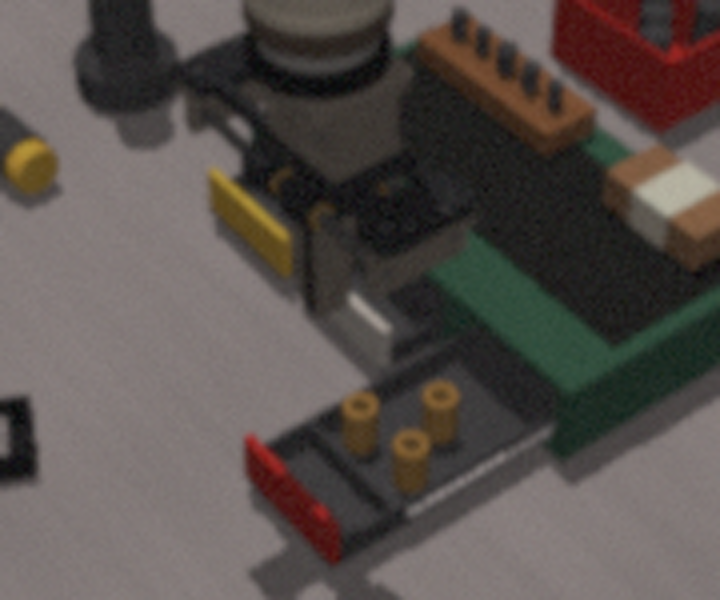

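View pics/t11.png

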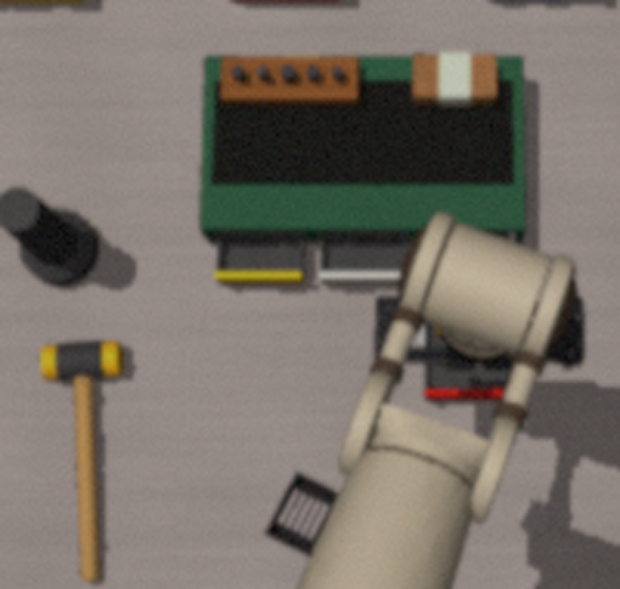

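Request:
servo_tool --plan '[[0,[0,0,0],0],[0,[0,0,0],0],[0,[0,0,0],0]]'

```text
clock: 24.35
tcp_pos: [0.5035, -0.0597, 0.1629]
tcp_rot: [-0.001, 0.005, 1.0, 0.0]
contact_force: [-0.1, -0.2, -0.1]
gripper_width: 0.0004
```

```bash
python3 -c "
from workcell import *
print(state()['contact_force'],ticket.job_done())"
```

```text
the job is handed in; nothing more can be done
[-0.10090352 -0.16899558 -0.09784579] None
```

I pushed the yellow tray shut, then hooked the closed fingers behind the red lip and drew the red tray out to its stop. I handed the job in at about 24.4 s; it reports no verdict.

- **Yellow tray:** the push force rose from about 2–3 N to 8.5 N at the end of its travel. In the last pictures its lip is level with the white one.
- **Red tray:** it moved at about 0.03 m/s with about 3 N, and the force rose to 9.7 N at the stop. The fingers travelled about 129 mm, judged from the contact positions.
- **Bushings and white tray:** the last side picture shows all three bushings upright in the red tray and the white tray still shut.
- **Bystanders:** the mallet, arbor and tin look unmoved in the last pictures. I did not re-check the file, oil bottle or collet, but the arm was never near them.
- **At hand-in:** the fingers were well above the tray and the tool force was about 0 N.

**Tool height was off:** the fingertips sit about 25 mm higher than the reported TCP. My first push therefore passed over the yellow lip without touching it. I found the offset by lightly touching the table (18 N) and corrected all later heights by it.

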